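# Snap the jig plate home on its three-ball stand

### The job

Pick up the steel jig plate by its lug and set it level on the three-ball locating stand, its tongue over the stand's tongue. The height the stand is screwed to is not known, so feel your way down: press slowly and gently, never with more than 25 N, until the plate is past the two spring noses, then let go so that the springs pull it fully home on all three balls. Leave the other things on the bench alone.

Things in the scene. Friction and masses are not known exactly. Their poses are not given: they have to be found in the camera images.
- plate: Loose steel jig plate, 0.55 to 0.85 kg, flat on the bench, legs down. Origin: on the flat plate's underside, centre of the vee pattern, 17 mm above the bench at the start; z up, x along its tongue. Flat plate z 0 to 6 mm, x -42 to 26, 108 wide in y; one tongue 40 mm wide at the +x end only, to x = 62. A 10 mm round bar lies along each y edge (y = +-54, z = 3).
- lug (a point): Point in the plate's upright grip lug, 46 mm above the plate's origin, 15 mm below the lug's top. Axes as the plate's. The lug is 60 mm long in x, 18 mm thick in y, and reaches from z = 6 to 61 mm over the plate's origin, centred on it; grip it across its thickness.
- tongue_tip (a point): Middle of the end of the plate's tongue (x = 62, z = 3 mm in the plate's frame). Under the plate are three angle irons opening down as 90 degree vees, at 0, 120 and 240 degrees from x, 36 mm out, running radially, reaching 17 mm below the origin; a vee catches a ball up to about 8 mm off centre.
- stand: Fixed stand. Origin: centre under its foot (150 x 170 x 20 mm), z up, x towards its head's 40 mm wide tongue (to x = 75 mm). The grey head (200 mm long in y) is screwed up by h = 0 to 24 mm, NOT measured, and fast. Three 16 mm balls, 36 mm out at 0, 120, 240 degrees from x, centres at z = 62 mm + h. Plate home: its origin on the axis at z = 79 mm + h, its x along the stand's x.
- seat (a point): Point on the stand's axis, 20 mm above the bench. Nose housings at y = +-70 to 96 mm, 34 mm wide, reach z = 97 mm + h. The plate's bars meet the noses about 14 mm above home; these resist with up to 10 to 21 N (the plate's weight is not enough), less and less down to about 5 mm above home; then they snap over the bars and pull the plate down, 8 to 17 N, home by itself once let go.
- tongue_mark (a point): Point above the stand's foot, 62 mm from the axis along the stand's x, 20 mm above the bench: the plate's tongue tip lies vertically over it when the plate is home.
- nose_left (a joint): Spring nose at the stand's +y side, in m: 0 out, grows as the plate's bar pushes it back: about 0.0025 to 0.0035 at the tightest point (5 mm above home), about 0.0005 with the plate home.
- nose_right (a joint): The same at the -y side.
- seat_pin (a joint): Spring pin of 8 mm diameter in the middle of the head, in m: 0 up, grows as the plate presses it down; the plate meets it 5 mm above home, and it reads 0.005 to 0.006 with the plate home.
- hammer: Bystander: hammer, 300 mm, lying at the far side of the bench. Leave alone.
- flange: Bystander: steel flange ring, 110 mm diameter, 16 mm high, origin under its centre. Leave alone.
- pipe_offcut: Bystander: upright pipe offcut, 60 mm diameter, 50 mm high, origin under its centre. Leave alone.
- wrench: Bystander: wrench, 180 mm. Leave alone.
- head (a joint): Overload collar of the stand's head, in m: 0 and stiff while the total downward load on the head (the plate's weight and the hand's push) stays below 30 N; above that the head sinks 1 mm per 3 N, and beyond 0.0015 (35 N, or about 27 N from the hand) the stand is damaged. Does not show the height h.
Mind the look-alikes: they are no part of the job. Several things look just like the stand: the one meant starts farthest to the robot's left. Leave any purple look-alike of the plate alone.

How it is judged:
By the outcome, as a careful person would: the job done as asked, in the order asked, and still so for the second after the job is handed in, with the robot touching nothing.
It also fails if it takes over 48 s, if anything falls off the work surface, if the arm or the gripper's body presses on something with over 40 N, if the wrist force passes 120 N, or if a joint passes its speed limit or range.

### The arm

A 6-joint arm with a two-finger parallel gripper is mounted at the origin on the work surface. World frame = base frame: x ahead of the robot, y to its left, z up, the work surface at z = 0. Lengths are in m, angles in rad, forces in N, time in s.
With the tool pointing down it reaches from about 0.35 to 0.975 m from the base axis. Payload 4.9 kg.
Tool frame: the origin (TCP) lies at the very end of the fingers, on their centre line; the grasp point (between the pads) lies 19 mm behind it; z points along the fingers, x is the direction in which the jaws open and shut, and the axes are right-handed (so a half turn about z gives the same grasp; the last joint's range is limited). The gripper opens to 85 mm and grips with 20 to 120 N. Pads are 22 mm wide; open, the fingers measure 114 mm over their backs; the gripper's body (76 mm by 85 mm) begins 54 mm behind the grasp point. The pads swing forward as they close: fully open they stand 13 mm farther back than shut.
Start: joints at [1.039, 0.053, 1.613, -0, 1.476, -0.119], TCP at [0.251, 0.572, 0.231] pointing down, gripper open.
Joint ranges: [-3.01, 3.01], [-1.01, 2.22], [0.06, 2.58], [-1.02, 4.17], [0.09, 2.62], [-3.14, 3.14]. Speed limits (rad/s): [2.57, 2.57, 3.14, 3.14, 3.14, 3.14].

### API

Orientations are given as a unit quaternion [w, x, y, z].
In Python, from plant import * gives the robot as it stands.
- The arm moves only by the shell command python3 -m inch 'ROWS'. ROWS is text: rows parted by semicolons, each of 7 numbers parted by spaces: the shift along the tool's x, y, z in m, then the turn, a rotation vector about the tool's x, y, z in rad, then the closure, from 0 (fully open) to 1 (shut). A call has 1 to 10 rows; each row shifts and turns the commanded pose from where the row before left it, along the tool's axes as they then stand; what a row does not reach is not made up. A row lasts 1/12 s, in which the tool goes at most 41.7 mm and 7.16 degrees, less where a joint would pass 70% of its speed; a pose out of reach is approached as far as the arm can. A call with a gripper value outside its range is refused whole. The fingers move at their own pace and stop on an object; the grip force is fixed at half the most. Time passes only in rows, so rows that do not move let the fingers close. It gives the time, the measured TCP pose, the force and the opening at its end, in the units of the state.
- state(): the state, without advancing time (a new reading comes with each control period).
- grab_frame(name): name is "scene" or "top"; returns the picture (480x640x3 uint8, blue, green, red); there is no depth.
- camera_info(name): a dict with "vertical_fov" (degrees; the focal length in pixels is half the picture's height over the tangent of half this angle, whatever the lens; pixels are square), "cx", "cy" (the principal point, pixels), "k1" (the pictures are not rectified: a ray, as slopes to the right and down, at radius r is drawn at 1 + k1 r^2 times it, then the intrinsics apply), "origin" and "rotation" of the camera in the world. Camera axes: x right, y down, z forward; pixel columns grow to the right and rows downward; lengths in m; the calibration is good to about 2 mm. A picture is of the moment at which its call begins. camera_info takes no time and is no camera call.
- job_done(): hands the job in, once; it reports no verdict.
The state is a dict: "time": time; "joint_pos": joint angles; "joint_vel": joint speeds; "joint_efforts": joint torques, N m; "tool_pos": TCP position; "tool_rot": TCP orientation; "contact_force": force on the tool from outside, world axes, zero at the start; "ft_torque": the same for the moment, N m; "gripper_width": opening from 0.0 (shut) to 1.0 (fully open).
Only numpy, scipy, OpenCV 4.12 (cv2) and the standard library are available. Lean on these libraries where they do the work, as an engineer would, in place of code of your own. Each camera call takes 0.05 s, during which the arm holds its last target.

## Working session

There is one attempt and no reset: what is moved stays moved. The work goes in short steps, Python scripts to look and compute and a shell command to move; the robot and the scene stay as the last step left them, time stands still between calls to the robot, and variables do not carry over. Pictures are saved under pics/ and viewed, and the job is handed in when it is done.

```bash
ls; mkdir -p pics
python3 - <<'E'
from plant import *
import cv2
s=state();print(s)
for n in("scene","top"):
    print(camera_info(n)); cv2.imwrite(f"pics/{n}0.png",grab_frame(n))
E
```

```text
pics
{'time': 0.0, 'joint_pos': array([ 1.03901950e+00,  5.33407084e-02,  1.61427193e+00,  2.25894884e-05,
        1.47601845e+00, -1.19030122e-01]), 'joint_vel': array([ 0.00152327, -0.00155512,  0.0011977 , -0.00105484,  0.00148072,
        0.00034872]), 'joint_efforts': array([ 1.83887758e-03, -3.93686271e+01, -3.70175743e+01,  1.94033910e-04,
        7.10450069e-03, -1.39820656e-05]), 'tool_pos': array([0.25039988, 0.57197294, 0.23008622]), 'tool_rot': array([ 4.42400372e-04,  8.36996837e-01,  5.47206777e-01, -9.18265727e-04]), 'contact_force': array([ 0.4653808 , -0.24222004,  0.73628397]), 'ft_torque': array([0.04901605, 0.02783527, 0.00597722]), 'gripper_width': 0.9992604021235094}
{'vertical_fov': 55.767043272171385, 'cx': 319.96812486087106, 'cy': 248.08082087526213, 'k1': 0.03158783216565776, 'origin': array([1.12648392, 0.37404885, 1.03155772]), 'rotation': array([-0.13872866,  0.43002765,  0.84930431, -0.27297026])}
{'vertical_fov': 44.45238420872386, 'cx': 311.719345038099, 'cy': 238.54856889622968, 'k1': -0.18367865031832134, 'origin': array([ 0.41164468, -0.02017145,  1.58004692]), 'rotation': array([-0.03970925,  0.7152307 , -0.69672397,  0.03799894])}
```

View pics/scene0.png

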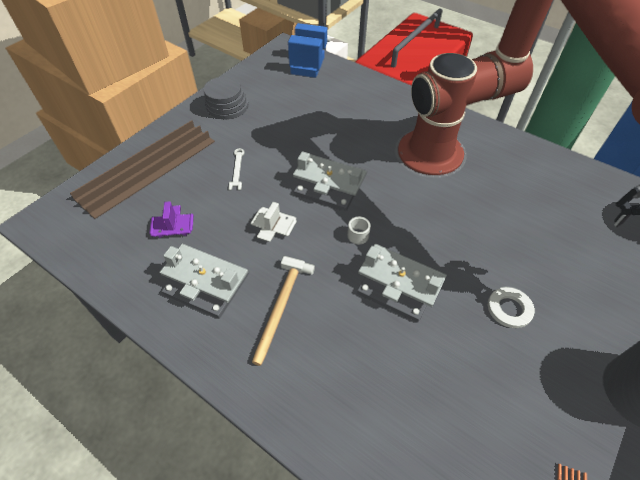

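View pics/top0.png

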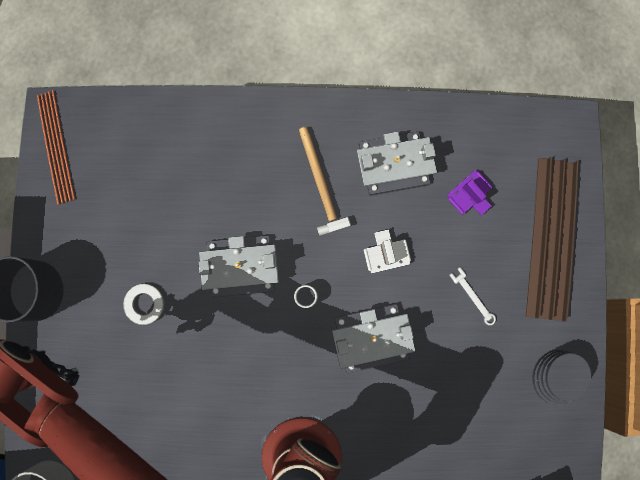

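The wanted stand (robot's left, +y) is at about (238,265) in the top view and (400,280) in the scene view. The plate is at (387,250) top and (272,222) scene. I'll zoom in on both.

```bash
cat > h.py <<'E'
import cv2, numpy as np
from plant import *
from scipy.spatial.transform import Rotation as R
def cam(n):
    c=camera_info(n); f=240/np.tan(np.radians(c['vertical_fov'])/2)
    K=np.array([[f,0,c['cx']],[0,f,c['cy']],[0,0,1]]); q=c['rotation']
    return K,np.array([c['k1'],0,0,0.]),c['origin'],R.from_quat([q[1],q[2],q[3],q[0]])
def ray(n,uv):
    K,d,o,r=cam(n)
    p=cv2.undistortPoints(np.array(uv,float).reshape(-1,1,2),K,d).reshape(-1,2)
    return o,r.apply(np.c_[p,np.ones(len(p))])
def onz(n,uv,z):
    o,d=ray(n,uv); return o+d*((z-o[2])/d[:,2])[:,None]
def proj(n,P):
    K,d,o,r=cam(n); p=r.inv().apply(np.atleast_2d(P)-o)
    return cv2.projectPoints(p,np.zeros(3),np.zeros(3),K,d)[0].reshape(-1,2)
def tri(uvs):
    A=np.zeros((3,3));b=np.zeros(3);L=[]
    for n,uv in uvs.items():
        o,d=ray(n,uv); d=d[0]/np.linalg.norm(d[0]); M=np.eye(3)-np.outer(d,d); A+=M;b+=M@o; L.append((o,M))
    x=np.linalg.solve(A,b); return x,[np.linalg.norm(M@(x-o)) for o,M in L]
E
python3 - <<'E'
import cv2
t=cv2.imread('pics/top0.png');s=cv2.imread('pics/scene0.png')
def z(im,x,y,w,h,k,n): cv2.imwrite('pics/'+n,cv2.resize(im[y:y+h,x:x+w],None,fx=k,fy=k,interpolation=cv2.INTER_CUBIC))
z(t,190,225,100,75,8,'t_stand.png'); z(t,350,220,75,60,8,'t_plate.png')
z(s,350,235,100,90,6,'s_stand.png'); z(s,240,195,70,55,8,'s_plate.png')
E
```

```text
(no output)
```

View pics/t_stand.png

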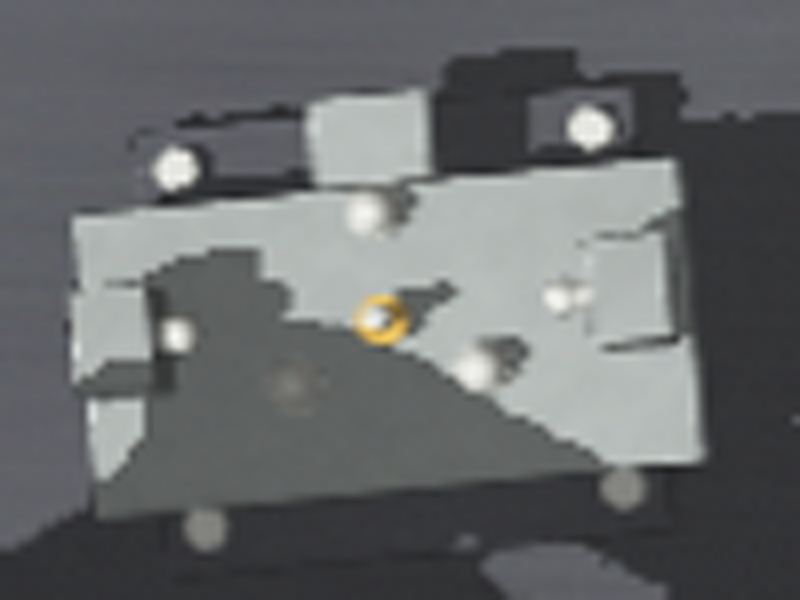

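View pics/t_plate.png

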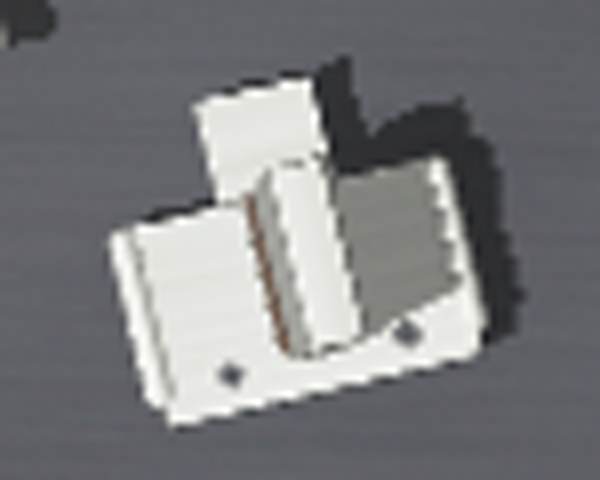

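View pics/s_stand.png

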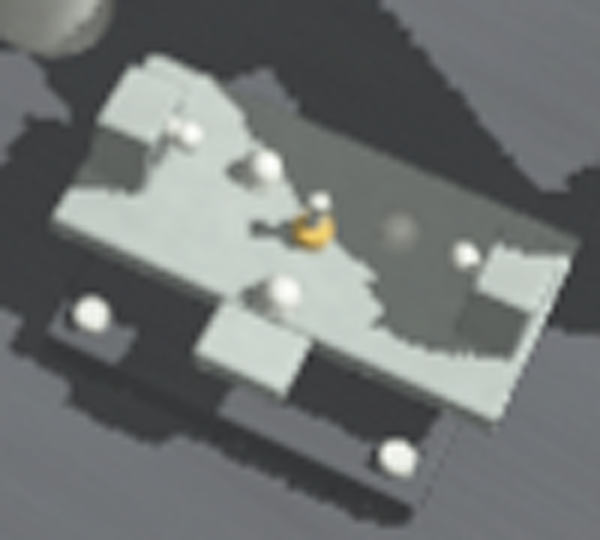

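View pics/s_plate.png

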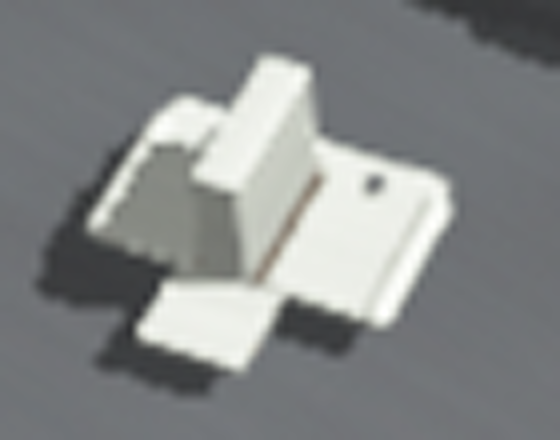

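```bash
cat > m.py <<'E'
from h import *
T=lambda u,v,x,y,k:(x+(u+.5)/k-.5,y+(v+.5)/k-.5)
ts=lambda u,v:T(u,v,190,225,8); ss=lambda u,v:T(u,v,350,235,6)
B=[]
for a,b in [((366,213),(285,293)),((293,385),(400,232)),((478,368),(265,168))]:
    x,e=tri({'top':ts(*a),'scene':ss(*b)}); B.append(x); print('ball',x.round(4),np.round(e,4))
B=np.array(B); c=B.mean(0); print('centre',c.round(4),'r',np.linalg.norm(B[:,:2]-c[:2],axis=1).round(4))
for z in (.062,.068,.074,.080,.086):
    for n,f,u in(('top',ts,[(366,213),(293,385),(478,368)]),('scene',ss,[(285,293),(400,232),(265,168)])):
        P=onz(n,[f(*q) for q in u],z); c=P.mean(0); v=P-c
        print(z,n,c[:2].round(4),np.linalg.norm(v,axis=1).round(4),np.degrees(np.arctan2(v[:,1],v[:,0])-np.radians([0,120,240])).round(1)%360)
ft=onz('top',[ts(*q) for q in [(177,168),(592,128),(205,530),(624,488)]],.024);print('feet',ft.round(4),ft.mean(0).round(4))
tp=lambda u,v:T(u,v,350,220,8); sp=lambda u,v:T(u,v,240,195,8)
L=onz('top',[tp(*q) for q in[(275,165),(320,157),(360,340),(308,355)]],.078);print('lugtop',L.round(4),L.mean(0).round(4))
d=(L[0]+L[1]-L[2]-L[3])/2;print(np.linalg.norm(d),np.degrees(np.arctan2(d[1],d[0])))
Ls=onz('scene',[sp(*q) for q in[(240,192),(192,170),(262,55),(310,68)]],.078);print('lugtop scene',Ls.round(4),Ls.mean(0).round(4))
d=(Ls[0]+Ls[1]-Ls[2]-Ls[3])/2;print(np.linalg.norm(d),np.degrees(np.arctan2(d[1],d[0])))
t=onz('top',[tp(*q) for q in[(195,103),(310,80)]],.023);print('tip',t,t.mean(0))
t2=onz('scene',[sp(*q) for q in[(240,372),(135,332)]],.023);print('tip',t2.mean(0))
for tt in(t,t2):
  v=tt.mean(0)-(L.mean(0)+Ls.mean(0))/2;print(np.hypot(*v[:2]),np.degrees(np.arctan2(v[1],v[0])))
s=state();q=s['tool_rot'];r=R.from_quat([q[1],q[2],q[3],q[0]]);print(s['tool_pos'],r.as_matrix().round(3))
E
python3 m.py
```

```text
ball [0.5407 0.1829 0.0656] [0.0003 0.0003]
ball [0.4842 0.2054 0.062 ] [0.0001 0.0001]
ball [0.4916 0.1443 0.0651] [0.0006 0.0006]
centre [0.5055 0.1775 0.0642] r [0.0356 0.0351 0.036 ]
0.062 top [0.5055 0.1781] [0.0358 0.0346 0.0357] [9.  8.  6.8]
0.062 scene [0.5042 0.1768] [0.0349 0.035  0.0367] [8.3 5.  6.9]
0.068 top [0.5052 0.1773] [0.0356 0.0345 0.0356] [9.  8.  6.8]
0.068 scene [0.5081 0.178 ] [0.0346 0.0348 0.0365] [8.3 5.  6.9]
0.074 top [0.5048 0.1765] [0.0355 0.0343 0.0354] [9.  8.  6.8]
0.074 scene [0.5119 0.1792] [0.0344 0.0346 0.0362] [8.3 5.  6.9]
0.08 top [0.5044 0.1757] [0.0354 0.0342 0.0353] [9.  8.  6.8]
0.08 scene [0.5158 0.1805] [0.0342 0.0344 0.036 ] [8.3 5.  6.9]
0.086 top [0.5041 0.1749] [0.0352 0.0341 0.0352] [9.  8.  6.8]
0.086 scene [0.5196 0.1817] [0.034  0.0341 0.0358] [8.3 5.  6.9]
feet [[0.5575 0.253  0.024 ]
 [0.5746 0.1142 0.024 ]
 [0.437  0.2386 0.024 ]
 [0.4551 0.0995 0.024 ]] [0.506  0.1763 0.024 ]
lugtop [[ 0.578  -0.2007  0.078 ]
 [ 0.581  -0.2152  0.078 ]
 [ 0.5222 -0.2289  0.078 ]
 [ 0.5169 -0.2122  0.078 ]] [ 0.5495 -0.2142  0.078 ]
0.061273708559799335 11.861911512915137
lugtop scene [[ 0.5759 -0.1986  0.078 ]
 [ 0.5782 -0.2179  0.078 ]
 [ 0.524  -0.2321  0.078 ]
 [ 0.5187 -0.2148  0.078 ]] [ 0.5492 -0.2158  0.078 ]
0.05772314050061407 15.25427195587848
tip [[ 0.60427156 -0.18011393  0.023     ]
 [ 0.61306168 -0.21868954  0.023     ]] [ 0.60866662 -0.19940174  0.023     ]
tip [ 0.61000536 -0.20019631  0.023     ]
0.06133533199957785 14.77019718456827
0.06243712508365133 13.751889922483715
[0.25044038 0.57200473 0.23015716] [[ 0.401  0.916 -0.001]
 [ 0.916 -0.401 -0.002]
 [-0.002 -0.    -1.   ]]
```

```bash
python3 -m inch '0 0 0 0 0 -0.109 0;0 0 0 0 0 -0.109 0;0 0 0 0 0 -0.109 0;0 0 0 0 0 -0.109 0;0 0 0 0 0 -0.109 0;0 0 0 0 0 -0.109 0'
python3 -m inch '-0.0398 0.0049 0 0 0 0 0;-0.0398 0.0049 0 0 0 0 0;-0.0398 0.0049 0 0 0 0 0;-0.0398 0.0049 0 0 0 0 0;-0.0398 0.0049 0 0 0 0 0;-0.0398 0.0049 0 0 0 0 0;-0.0398 0.0049 0 0 0 0 0;-0.0398 0.0049 0 0 0 0 0;-0.0398 0.0049 0 0 0 0 0;-0.0398 0.0049 0 0 0 0 0'
python3 -m inch '-0.0398 0.0049 0 0 0 0 0;-0.0398 0.0049 0 0 0 0 0;-0.0398 0.0049 0 0 0 0 0;-0.0398 0.0049 0 0 0 0 0;-0.0398 0.0049 0 0 0 0 0;-0.0398 0.0049 0 0 0 0 0;-0.0398 0.0049 0 0 0 0 0;-0.0398 0.0049 0 0 0 0 0;-0.0398 0.0049 0 0 0 0 0;-0.0398 0.0049 0 0 0 0 0'
python3 -m inch '-0.0398 0.0049 0 0 0 0 0;0 0 0 0 0 0 0;0 0 0 0 0 0 0'
cat > g.py <<'E'
from h import *
import sys
s=state();q=s['tool_rot'];r=R.from_quat([q[1],q[2],q[3],q[0]]).as_matrix()
print(round(s['time'],2),s['tool_pos'].round(4),'z',r[:,2].round(4),'yawx',np.degrees(np.arctan2(r[1,0],r[0,0])).round(2),'w',round(s['gripper_width'],3),'F',s['contact_force'].round(2),'M',s['ft_torque'].round(2))
if len(sys.argv)>4:
    t=np.array(list(map(float,sys.argv[1:4])))-s['tool_pos']; print('shift tool',(r.T@t).round(4),'turn',round(-np.radians(float(sys.argv[4])-np.degrees(np.arctan2(r[1,0],r[0,0]))),4), 'level turn', (r.T@np.cross(r[:,2],[0,0,-1])).round(4))
E
python3 g.py .5494 -.215 .120 103.8
```

```text
time: 0.6
tool_pos: [0.2506, 0.5722, 0.2306]
tool_rot: [0.0, 0.615, 0.789, -0.001]
contact_force: [-0.8, 0.6, -0.1]
gripper_width: 0.999
time: 1.43
tool_pos: [0.3933, 0.1959, 0.2309]
tool_rot: [-0.0, 0.617, 0.787, -0.0]
contact_force: [0.8, 0.3, -0.8]
gripper_width: 1.001
time: 2.27
tool_pos: [0.5361, -0.1791, 0.2307]
tool_rot: [-0.0, 0.617, 0.787, -0.0]
contact_force: [0.2, 0.6, 1.0]
gripper_width: 1.002
time: 2.52
tool_pos: [0.5501, -0.2162, 0.23]
tool_rot: [-0.001, 0.618, 0.786, -0.0]
contact_force: [0.4, 1.1, -1.3]
gripper_width: 0.998
2.52 [ 0.5501 -0.2162  0.23  ] z [-0.0021  0.0013 -1.    ] yawx 103.65 w 0.998 F [ 0.39  1.06 -1.31] M [-0.08  0.05 -0.01]
shift tool [ 0.0011 -0.0002  0.11  ] turn -0.0026 level turn [-0.0017 -0.0018 -0.    ]
```

```bash
python3 -m inch '0.001 0 0.03 0 0 0 0;0 0 0.03 0 0 0 0;0 0 0.03 0 0 0 0;0 0 0.02 0 0 0 0;0 0 0.02 0 0 0 0;0 0 0.02 0 0 0 0;0 0 0.02 0 0 0 0;0 0 0.016 0 0 0 0;0 0 0 0 0 0 0;0 0 0 0 0 0 0'
python3 g.py .5494 -.215 .044 103.8
python3 - <<'E'
from h import *
for n,c in(('top',(350,215,90,70)),('scene',(225,160,100,100))):
    im=grab_frame(n);x,y,w,h=c;cv2.imwrite(f'pics/{n}1.png',cv2.resize(im[y:y+h,x:x+w],None,fx=6,fy=6,interpolation=cv2.INTER_CUBIC))
E
```

```text
time: 3.35
tool_pos: [0.5491, -0.212, 0.0445]
tool_rot: [-0.001, 0.616, 0.787, -0.0]
contact_force: [0.2, 0.2, 0.2]
gripper_width: 1.002
3.35 [ 0.5491 -0.212   0.0445] z [-0.0023  0.0014 -1.    ] yawx 103.89 w 1.002 F [0.21 0.2  0.24] M [-0.05 -0.04 -0.04]
shift tool [-0.003  -0.0004  0.0004] turn 0.0016 level turn [-0.0019 -0.0019  0.    ]
```

View pics/scene1.png

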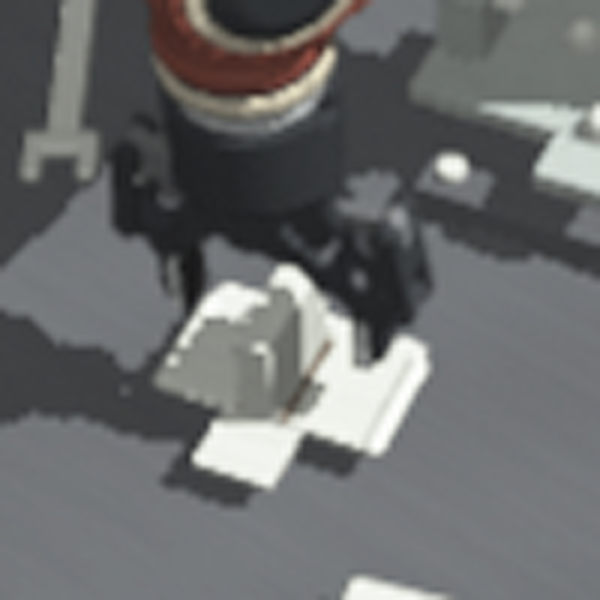

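View pics/top1.png

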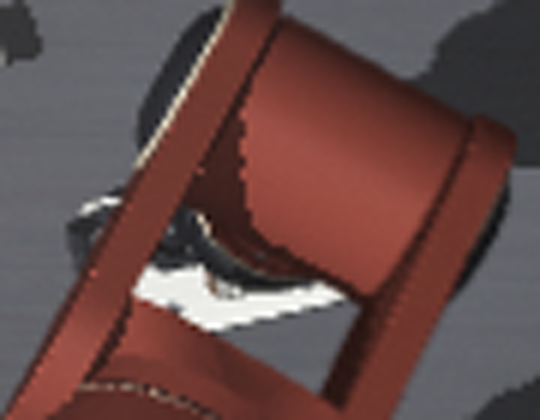

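The scene crop shows the open fingers on both sides of the lug. I'll centre by −3 mm along tool x and close.

```bash
python3 -m inch '-0.003 0 0 -0.002 -0.002 0 0;0 0 0 0 0 0 0;0 0 0 0 0 0 0.4;0 0 0 0 0 0 0.6;0 0 0 0 0 0 0.7;0 0 0 0 0 0 0.8;0 0 0 0 0 0 1;0 0 0 0 0 0 1;0 0 0 0 0 0 1;0 0 0 0 0 0 1'
python3 -m inch '0 0 0 0 0 0 1;0 0 0 0 0 0 1;0 0 0 0 0 0 1;0 0 0 0 0 0 1'
python3 g.py .5494 -.215 .044 103.8
```

```text
time: 4.28
tool_pos: [0.5508, -0.2159, 0.0454]
tool_rot: [0.001, 0.617, 0.787, 0.001]
contact_force: [-0.4, 3.8, 3.3]
gripper_width: 0.204
time: 4.62
tool_pos: [0.5508, -0.216, 0.0454]
tool_rot: [0.001, 0.617, 0.787, 0.001]
contact_force: [-1.0, 4.9, 4.5]
gripper_width: 0.2
4.62 [ 0.5508 -0.216   0.0454] z [ 2.3e-03 -5.0e-04 -1.0e+00] yawx 103.82 w 0.2 F [-1.    4.93  4.51] M [ 0.99  0.2  -0.03]
shift tool [ 0.0013 -0.0011  0.0014] turn 0.0004 level turn [0.0021 0.001  0.    ]
```

```bash
python3 -m inch '0 0 -0.005 0 0 0 1;0 0 -0.01 0 0 0 1;0 0 -0.02 0 0 0 1;0 0 -0.025 0 0 0 1;0 0 -0.025 0 0 0 1;0 0 -0.025 0 0 0 1;0 0 -0.025 0 0 0 1;0 0 -0.01 0 0 0 1;0 0 0 0 0 0 1;0 0 0 0 0 0 1'
python3 -m inch '0 0 0 0 0 0 1;0 0 0 0 0 0 1;0 0 0 0 0 0 1'
python3 g.py .505 .177 .19 97.1
python3 - <<'E'
from h import *
for n,c in(('top',(330,195,130,100)),('scene',(205,140,130,100))):
    im=grab_frame(n);x,y,w,h=c;cv2.imwrite(f'pics/{n}2.png',cv2.resize(im[y:y+h,x:x+w],None,fx=6,fy=6,interpolation=cv2.INTER_CUBIC))
E
```

```text
time: 5.45
tool_pos: [0.5499, -0.2164, 0.1893]
tool_rot: [0.001, 0.617, 0.787, -0.0]
contact_force: [0.6, 0.2, -9.1]
gripper_width: 0.2
time: 5.7
tool_pos: [0.5493, -0.2158, 0.1878]
tool_rot: [-0.001, 0.617, 0.787, -0.0]
contact_force: [0.6, 0.9, -7.9]
gripper_width: 0.197
5.7 [ 0.5493 -0.2158  0.1878] z [-1.2e-03  3.0e-04 -1.0e+00] yawx 103.82 w 0.197 F [ 0.55  0.91 -7.89] M [ 0.05 -0.01  0.05]
shift tool [ 0.392   0.0508 -0.0021] turn 0.1173 level turn [-0.0011 -0.0006  0.    ]
```

View pics/scene2.png

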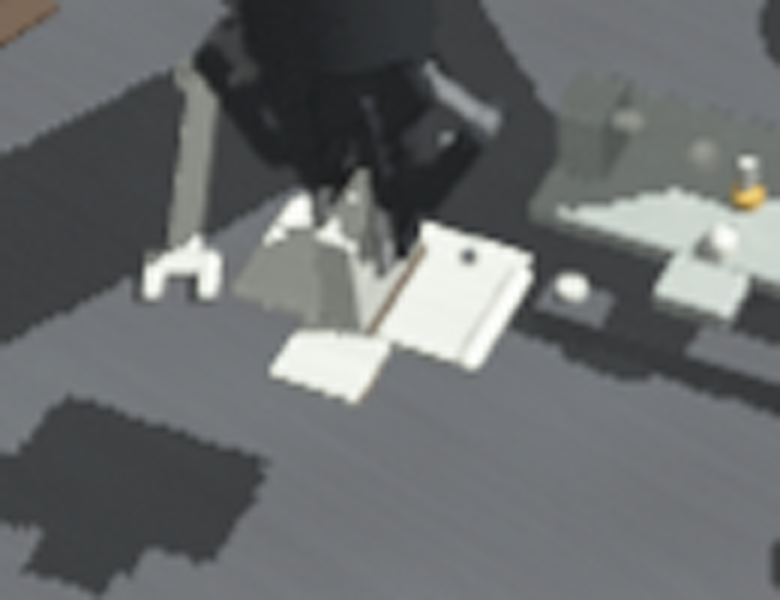

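The plate hangs in the jaws and looks level. The tongue end's corners are at (268,370) and (355,403) in the crop. I'll check the plate's offset in the hand from the tongue.

Run:
```python
from h import *
T=lambda u,v:(205+(u+.5)/6-.5,140+(v+.5)/6-.5)
P=onz('scene',[T(268,370),T(355,403)],.1654)
t=P.mean(0);v=P[1]-P[0];print(P,t,np.linalg.norm(v),np.degrees(np.arctan2(v[1],v[0]))-90)
d=t[:2]-[.5493,-.2158];a=np.radians(13.8);print('along',d@[np.cos(a),np.sin(a)],'side',d@[-np.sin(a),np.cos(a)])
B=onz('scene',[T(535,262),T(470,370)],.1624);v=B[0]-B[1];print('bar',np.degrees(np.arctan2(v[1],v[0]))-180, np.linalg.norm(v))
```

```text
[[ 0.61335513 -0.22394696  0.1654    ]
 [ 0.60559738 -0.18247943  0.1654    ]] [ 0.60947625 -0.20321319  0.1654    ] 0.04218694935186591 10.59640722874019
along 0.06144159717413822 side -0.002130567255227375
bar -345.80159476591604 0.067772913313349
```

View pics/top2.png

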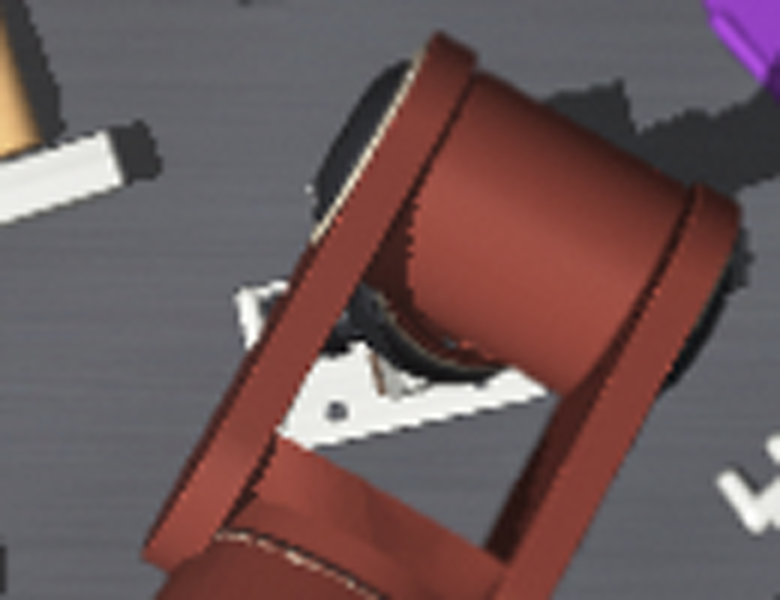

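```bash
python3 -m inch '0 0 -0.003 0 0 0.039 1;0 0 0 0 0 0.039 1;0.01 0 0 0 0 0.039 1;0.02 0.0005 0 0 0 0 1;0.03 0.0005 0 0 0 0 1;0.035 0.0005 0 0 0 0 1;0.035 0.0005 0 0 0 0 1;0.035 0.0005 0 0 0 0 1;0.035 0.0005 0 0 0 0 1;0.035 0.0005 0 0 0 0 1'
python3 -m inch '0.035 0.0005 0 0 0 0 1;0.035 0.0005 0 0 0 0 1;0.035 0.0005 0 0 0 0 1;0.025 0 0 0 0 0 1;0.02 0 0 0 0 0 1;0.01 0 0 0 0 0 1;0 0 0 0 0 0 1;0 0 0 0 0 0 1;0 0 0 0 0 0 1'
python3 g.py .505 .177 .15 97.1;python3 g.py .505 .177 .15 97.1
python3 - <<'E'
from h import *
for n,c in(('top',(170,200,130,100)),('scene',(330,190,130,120))):
    im=grab_frame(n);cv2.imwrite(f'pics/{n}3f.png',im);x,y,w,h=c;cv2.imwrite(f'pics/{n}3.png',cv2.resize(im[y:y+h,x:x+w],None,fx=5,fy=5,interpolation=cv2.INTER_CUBIC))
E
```

```text
time: 6.63
tool_pos: [0.5238, 0.0188, 0.1927]
tool_rot: [0.001, 0.662, 0.75, 0.0]
contact_force: [0.6, 0.5, -7.8]
gripper_width: 0.203
time: 7.38
tool_pos: [0.5062, 0.1754, 0.1924]
tool_rot: [0.002, 0.662, 0.749, -0.0]
contact_force: [-0.9, 0.6, -8.0]
gripper_width: 0.199
7.38 [0.5062 0.1754 0.1924] z [ 0.0022 -0.0024 -1.    ] yawx 97.08 w 0.199 F [-0.94  0.58 -7.97] M [-0.    0.01  0.02]
shift tool [ 0.0019 -0.0011  0.0424] turn -0.0004 level turn [0.0019 0.0026 0.    ]
7.38 [0.5062 0.1754 0.1924] z [ 0.0022 -0.0024 -1.    ] yawx 97.08 w 0.199 F [-0.94  0.58 -7.97] M [-0.    0.01  0.02]
shift tool [ 0.0019 -0.0011  0.0424] turn -0.0004 level turn [0.0019 0.0026 0.    ]
```

View pics/scene3.png

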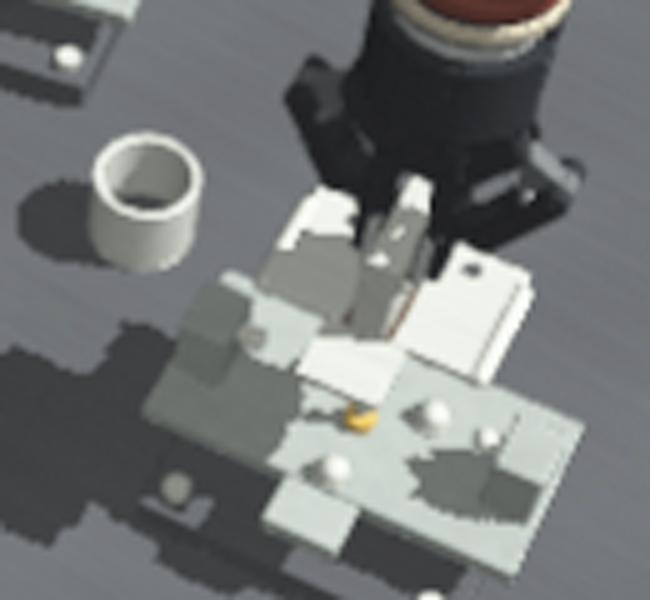

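View pics/top3.png

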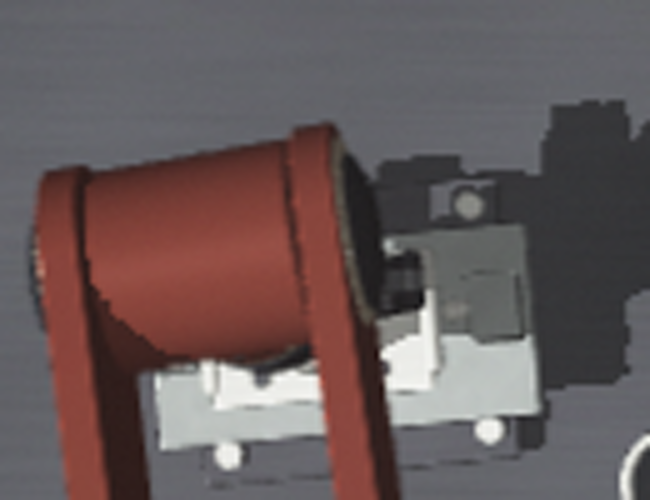

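The plate hangs over the stand with its tongue over the stand's tongue. The tongue end is at (297,372)-(390,403) in the scene crop. I'll check the tip, then lower.

Run:
```python
from h import *
T=lambda u,v:(330+(u+.5)/5-.5,190+(v+.5)/5-.5)
P=onz('scene',[T(297,372),T(387,404)],.170);t=P.mean(0);v=P[1]-P[0];print(P.round(4),t.round(4),np.degrees(np.arctan2(v[1],v[0]))-90)
a=np.radians(7.1);print('want',.505+.062*np.cos(a),.177+.062*np.sin(a))
```

```text
[[0.5705 0.1621 0.17  ]
 [0.5614 0.2038 0.17  ]] [0.5659 0.1829 0.17  ] 12.367252229748331
want 0.5665245801489003 0.18466329155791053
```

```bash
python3 -m inch '0.001 -0.001 0.01 0.002 0.002 0 1;0 0 0.012 0 0 0 1;0 0 0.01 0 0 0 1;0 0 0.005 0 0 0 1;0 0 0 0 0 0 1;0 0 0 0 0 0 1;0 0 0 0 0 0 1'
python3 g.py .505 .177 .14 97.1
```

```text
time: 8.07
tool_pos: [0.5053, 0.1772, 0.1559]
tool_rot: [0.0, 0.662, 0.75, 0.0]
contact_force: [-0.0, -1.5, -8.3]
gripper_width: 0.201
8.07 [0.5053 0.1772 0.1559] z [ 8.e-04  3.e-04 -1.e+00] yawx 97.12 w 0.201 F [-0.03 -1.49 -8.33] M [ 0.02 -0.01  0.02]
shift tool [-0.0001 -0.0003  0.0159] turn 0.0003 level turn [ 0.0009 -0.0002 -0.    ]
```

```bash
for i in 1 ; do python3 -m inch '0 0 0.001 0 0 0 1;0 0 0.001 0 0 0 1;0 0 0.001 0 0 0 1;0 0 0.001 0 0 0 1;0 0 0.001 0 0 0 1';python3 -m inch '0 0 0.001 0 0 0 1;0 0 0.001 0 0 0 1;0 0 0.001 0 0 0 1;0 0 0.001 0 0 0 1;0 0 0.001 0 0 0 1'; done
```

```text
time: 8.48
tool_pos: [0.505, 0.1772, 0.1507]
tool_rot: [0.0, 0.662, 0.75, 0.0]
contact_force: [-0.4, 0.7, -8.7]
gripper_width: 0.201
time: 8.9
tool_pos: [0.505, 0.1771, 0.1455]
tool_rot: [-0.0, 0.662, 0.75, 0.0]
contact_force: [-0.3, 0.6, -7.6]
gripper_width: 0.194
```

```bash
python3 -m inch '0 0 0.001 0 0 0 1;0 0 0.001 0 0 0 1;0 0 0.001 0 0 0 1;0 0 0.001 0 0 0 1;0 0 0.001 0 0 0 1';python3 -m inch '0 0 0.001 0 0 0 1;0 0 0.001 0 0 0 1;0 0 0.001 0 0 0 1;0 0 0.001 0 0 0 1;0 0 0.001 0 0 0 1'
```

```text
time: 9.32
tool_pos: [0.505, 0.1771, 0.1405]
tool_rot: [-0.0, 0.662, 0.75, 0.0]
contact_force: [0.9, 0.1, -8.1]
gripper_width: 0.2
time: 9.73
tool_pos: [0.505, 0.1771, 0.1355]
tool_rot: [-0.0, 0.662, 0.75, 0.0]
contact_force: [-0.8, -0.1, -7.4]
gripper_width: 0.203
```

```bash
python3 -m inch '0 0 0.001 0 0 0 1;0 0 0.001 0 0 0 1;0 0 0.001 0 0 0 1'; python3 -m inch '0 0 0.001 0 0 0 1;0 0 0.001 0 0 0 1;0 0 0 0 0 0 1'; python3 g.py .505 .177 .12 97.1
```

```text
time: 9.98
tool_pos: [0.505, 0.1771, 0.1325]
tool_rot: [-0.0, 0.662, 0.75, 0.0]
contact_force: [-0.6, -0.1, -7.2]
gripper_width: 0.201
time: 10.23
tool_pos: [0.5048, 0.1771, 0.1303]
tool_rot: [-0.0, 0.662, 0.75, -0.0]
contact_force: [-0.1, 0.7, -8.6]
gripper_width: 0.204
10.23 [0.5048 0.1771 0.1303] z [-2.e-04  2.e-04 -1.e+00] yawx 97.12 w 0.204 F [-0.13  0.74 -8.62] M [ 0.05 -0.03  0.01]
shift tool [-0.0001  0.0002  0.0103] turn 0.0003 level turn [-0.0002 -0.0002 -0.    ]
```

```bash
python3 -m inch '0 0 0.0005 0 0 0 1;0 0 0.0005 0 0 0 1;0 0 0.0005 0 0 0 1;0 0 0.0005 0 0 0 1'
```

```text
time: 10.57
tool_pos: [0.505, 0.1771, 0.1286]
tool_rot: [-0.0, 0.662, 0.75, 0.0]
contact_force: [0.1, 0.2, -8.2]
gripper_width: 0.196
```

```bash
python3 -m inch '0 0 0.0005 0 0 0 1;0 0 0.0005 0 0 0 1;0 0 0.0005 0 0 0 1;0 0 0.0005 0 0 0 1'
```

```text
time: 10.9
tool_pos: [0.505, 0.1771, 0.1266]
tool_rot: [-0.0, 0.662, 0.75, 0.0]
contact_force: [0.6, 0.3, -6.6]
gripper_width: 0.196
```

```bash
python3 -m inch '0 0 0.0005 0 0 0 1;0 0 0.0005 0 0 0 1;0 0 0.0005 0 0 0 1'
```

```text
time: 11.15
tool_pos: [0.505, 0.1771, 0.1251]
tool_rot: [-0.0, 0.662, 0.75, 0.0]
contact_force: [-0.1, -0.3, -7.7]
gripper_width: 0.201
```

```bash
python3 -m inch '0 0 0.0005 0 0 0 1;0 0 0.0005 0 0 0 1'
```

```text
time: 11.32
tool_pos: [0.505, 0.1771, 0.1241]
tool_rot: [-0.0, 0.662, 0.75, 0.0]
contact_force: [-0.5, 0.6, -7.5]
gripper_width: 0.2
```

```bash
python3 -m inch '0 0 0.0005 0 0 0 1;0 0 0.0005 0 0 0 1'
```

```text
time: 11.48
tool_pos: [0.5051, 0.1773, 0.1233]
tool_rot: [-0.0, 0.662, 0.75, 0.0]
contact_force: [-0.9, 2.0, -7.2]
gripper_width: 0.202
```

```bash
python3 -m inch '0 0 0.0005 0 0 0 1;0 0 0.0005 0 0 0 1'
```

```text
time: 11.65
tool_pos: [0.5053, 0.1774, 0.1229]
tool_rot: [0.0, 0.662, 0.75, 0.001]
contact_force: [-1.3, 1.1, -2.4]
gripper_width: 0.2
```

Contact came at TCP z of about 0.1235, where the load fell from -8 to -2.4 N. From here I go one small call at a time.

```bash
python3 -m inch '0 0 0.0005 0 0 0 1;0 0 0.0005 0 0 0 1'
```

```text
time: 11.82
tool_pos: [0.5057, 0.1775, 0.1226]
tool_rot: [0.0, 0.662, 0.75, 0.001]
contact_force: [-2.9, 0.4, 1.8]
gripper_width: 0.202
```

```bash
python3 -m inch '0 0 0.0005 0 0 0 1';python3 g.py .505 .177 .12 97.1
```

```text
time: 11.9
tool_pos: [0.5059, 0.1775, 0.1225]
tool_rot: [0.0, 0.662, 0.75, 0.001]
contact_force: [-2.6, 0.5, 5.6]
gripper_width: 0.2
11.9 [0.5059 0.1775 0.1225] z [ 0.0022  0.0011 -1.    ] yawx 97.12 w 0.2 F [-2.58  0.53  5.6 ] M [ 0.17  0.69 -0.02]
shift tool [-0.0004 -0.0009  0.0025] turn 0.0004 level turn [ 0.0024 -0.0008  0.    ]
```

```bash
python3 -m inch '0 0 0.0003 0 0 0 1';python3 g.py .505 .177 .12 97.1
```

```text
time: 11.98
tool_pos: [0.506, 0.1775, 0.1224]
tool_rot: [0.001, 0.662, 0.75, 0.001]
contact_force: [-3.6, 1.1, 6.5]
gripper_width: 0.2
11.98 [0.506  0.1775 0.1224] z [ 0.0024  0.0011 -1.    ] yawx 97.12 w 0.2 F [-3.62  1.13  6.5 ] M [ 0.1   0.8  -0.04]
shift tool [-0.0004 -0.001   0.0024] turn 0.0004 level turn [ 0.0025 -0.0008 -0.    ]
```

```bash
python3 - <<'E'
from h import *
for n,c in(('top',(170,200,130,100)),('scene',(340,200,130,120))):
    im=grab_frame(n);x,y,w,h=c;cv2.imwrite(f'pics/{n}4.png',cv2.resize(im[y:y+h,x:x+w],None,fx=6 if n=='top' else 5,fy=6 if n=='top' else 5,interpolation=cv2.INTER_CUBIC))
E
python3 g.py
```

```text
12.08 [0.506  0.1776 0.1224] z [ 0.0025  0.0012 -1.    ] yawx 97.12 w 0.199 F [-4.27  1.28  5.91] M [ 0.12  0.71 -0.02]
```

View pics/scene4.png

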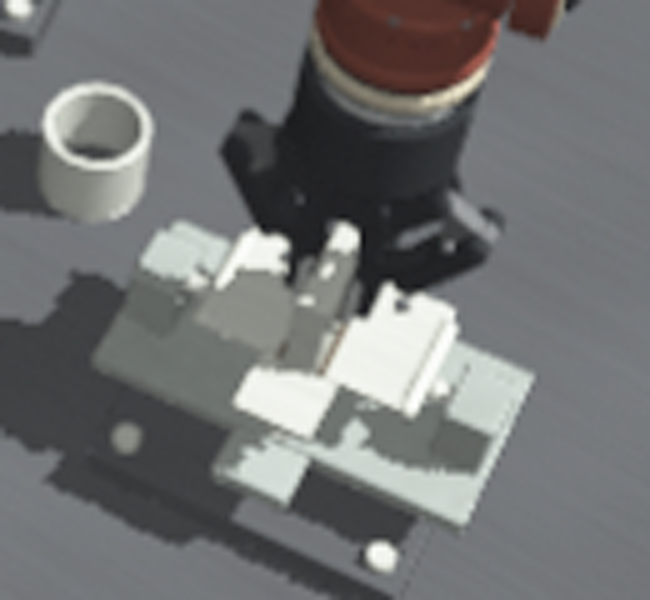

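View pics/top4.png

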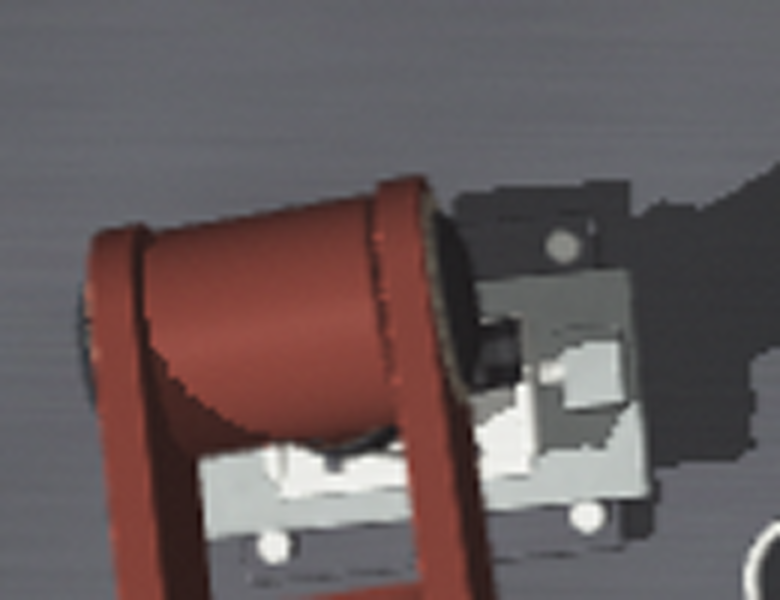

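The picture shows the bars just on the noses with the tongues in line. At about 14 N nothing has given way yet. I'll keep pressing in small steps.

```bash
python3 -m inch '0 0 0.0003 0 0 0 1;0 0 0 0 0 0 1'
```

```text
time: 12.25
tool_pos: [0.5061, 0.1776, 0.1223]
tool_rot: [0.001, 0.662, 0.75, 0.001]
contact_force: [-3.6, 1.0, 5.2]
gripper_width: 0.199
```

```bash
python3 -m inch '0 0 0.0003 0 0 0 1;0 0 0 0 0 0 1'
```

```text
time: 12.42
tool_pos: [0.5062, 0.1776, 0.1223]
tool_rot: [0.001, 0.662, 0.75, 0.001]
contact_force: [-4.4, 1.5, 7.4]
gripper_width: 0.203
```

```bash
python3 -m inch '0 0 0.0003 0 0 0 1;0 0 0 0 0 0 1'
```

```text
time: 12.58
tool_pos: [0.5063, 0.1776, 0.1223]
tool_rot: [0.001, 0.662, 0.75, 0.002]
contact_force: [-4.0, 1.0, 8.2]
gripper_width: 0.2
```

```bash
python3 -m inch '0 0 0.0003 0 0 0 1;0 0 0 0 0 0 1'; python3 g.py .505 .177 .12 97.1
```

```text
time: 12.75
tool_pos: [0.5064, 0.1776, 0.1222]
tool_rot: [0.001, 0.662, 0.75, 0.002]
contact_force: [-4.6, 0.5, 8.9]
gripper_width: 0.198
12.75 [0.5064 0.1776 0.1222] z [ 0.0035  0.0013 -1.    ] yawx 97.12 w 0.198 F [-4.57  0.46  8.91] M [ 0.13  0.98 -0.09]
shift tool [-0.0004 -0.0015  0.0022] turn 0.0003 level turn [ 0.0036 -0.0008 -0.    ]
```

```bash
python3 -m inch '0 -0.0007 0 0.003 0 0 1;0 0 0 0 0 0 1'; python3 g.py .505 .177 .12 97.1
```

```text
time: 12.92
tool_pos: [0.5063, 0.1776, 0.1222]
tool_rot: [0.0, 0.662, 0.75, 0.001]
contact_force: [-2.4, 0.9, 6.9]
gripper_width: 0.202
12.92 [0.5063 0.1776 0.1222] z [ 0.0022  0.0011 -1.    ] yawx 97.11 w 0.202 F [-2.44  0.89  6.92] M [ 0.16  0.46 -0.01]
shift tool [-0.0004 -0.0014  0.0022] turn 0.0003 level turn [ 0.0023 -0.0008  0.    ]
```

```bash
python3 -m inch '0 -0.0007 0.0003 0.002 0 0 1;0 0 0.0002 0 0 0 1;0 0 0 0 0 0 1'; python3 g.py .505 .177 .12 97.1
```

```text
time: 13.17
tool_pos: [0.5063, 0.1776, 0.1222]
tool_rot: [0.0, 0.662, 0.75, 0.001]
contact_force: [-1.6, 1.2, 7.3]
gripper_width: 0.201
13.17 [0.5063 0.1776 0.1222] z [ 0.002   0.0012 -1.    ] yawx 97.12 w 0.201 F [-1.56  1.21  7.31] M [ 0.17  0.3  -0.07]
shift tool [-0.0004 -0.0013  0.0022] turn 0.0003 level turn [ 0.0021 -0.0009  0.    ]
```

```bash
python3 -m inch '0 0 0.0004 0 0 0 1;0 0 0 0 0 0 1'
```

```text
time: 13.33
tool_pos: [0.5063, 0.1776, 0.1222]
tool_rot: [0.0, 0.662, 0.75, 0.001]
contact_force: [-2.8, 0.8, 9.8]
gripper_width: 0.202
```

```bash
python3 -m inch '0 0 0.0004 0 0 0 1;0 0 0 0 0 0 1'
```

```text
time: 13.5
tool_pos: [0.5064, 0.1776, 0.1222]
tool_rot: [0.0, 0.662, 0.75, 0.001]
contact_force: [-2.9, 0.8, 11.4]
gripper_width: 0.204
```

```bash
python3 g.py .505 .177 .12 97.1
```

```text
13.5 [0.5064 0.1776 0.1222] z [ 0.002   0.0011 -1.    ] yawx 97.11 w 0.204 F [-2.92  0.75 11.41] M [ 0.08  0.65 -0.01]
shift tool [-0.0004 -0.0015  0.0022] turn 0.0002 level turn [ 0.0021 -0.0009  0.    ]
```

The hand's push is Fz itself, 11 N now, with the plate's weight on top, so the noses carry about 19 N. There is still margin, so I'll continue.

```bash
python3 -m inch '0 0 0.0004 0 0 0 1;0 0 0 0 0 0 1'
```

```text
time: 13.67
tool_pos: [0.5065, 0.1775, 0.122]
tool_rot: [0.001, 0.662, 0.75, 0.001]
contact_force: [-3.0, 0.6, 11.5]
gripper_width: 0.203
```

```bash
python3 -m inch '0 0 0.0004 0 0 0 1;0 0 0 0 0 0 1'
```

```text
time: 13.83
tool_pos: [0.5067, 0.1774, 0.1218]
tool_rot: [0.001, 0.662, 0.75, 0.001]
contact_force: [-3.7, 1.0, 11.7]
gripper_width: 0.205
```

```bash
python3 g.py .505 .177 .12 97.1
```

```text
13.83 [0.5067 0.1774 0.1218] z [ 2.8e-03  8.0e-04 -1.0e+00] yawx 97.12 w 0.205 F [-3.7   0.99 11.73] M [0.1  0.61 0.01]
shift tool [-0.0002 -0.0018  0.0018] turn 0.0004 level turn [ 0.0029 -0.0005 -0.    ]
```

```bash
python3 -m inch '0 -0.0005 0.0004 0.002 0 0 1;0 0 0.0003 0 0 0 1'
```

```text
time: 14.0
tool_pos: [0.5068, 0.1774, 0.1216]
tool_rot: [0.001, 0.662, 0.75, 0.001]
contact_force: [-2.6, -0.2, 13.8]
gripper_width: 0.2
```

```bash
python3 -m inch '0 -0.0005 0.0004 0 0 0 1;0 0 0.0003 0 0 0 1'
```

```text
time: 14.17
tool_pos: [0.5068, 0.1774, 0.1212]
tool_rot: [0.001, 0.662, 0.75, 0.002]
contact_force: [-1.4, 0.1, 13.1]
gripper_width: 0.202
```

```bash
python3 g.py .505 .177 .12 97.1
```

```text
14.17 [0.5068 0.1774 0.1212] z [ 0.0038  0.001  -1.    ] yawx 97.12 w 0.202 F [-1.36  0.11 13.1 ] M [ 0.08  0.19 -0.01]
shift tool [-0.0002 -0.0019  0.0012] turn 0.0003 level turn [ 0.0039 -0.0005  0.    ]
```

```bash
python3 -m inch '0 0 0.0004 0.003 0 0 1;0 0 0.0004 0 0 0 1'
```

```text
time: 14.33
tool_pos: [0.507, 0.1774, 0.12]
tool_rot: [0.0, 0.662, 0.75, 0.001]
contact_force: [0.5, -0.4, 8.8]
gripper_width: 0.201
```

```bash
python3 -m inch '0 0 0.0004 0 0 0 1;0 0 0.0004 0 0 0 1'
```

```text
time: 14.5
tool_pos: [0.5063, 0.1772, 0.1176]
tool_rot: [-0.0, 0.662, 0.75, 0.0]
contact_force: [3.4, 0.3, 1.0]
gripper_width: 0.2
```

```bash
python3 g.py .505 .177 .12 97.1
```

```text
14.5 [0.5063 0.1772 0.1176] z [-1.e-04  3.e-04 -1.e+00] yawx 97.11 w 0.2 F [3.44 0.28 1.03] M [ 0.18 -0.63  0.01]
shift tool [-0.0001 -0.0013 -0.0024] turn 0.0002 level turn [-0.     -0.0003 -0.    ]
```

```bash
python3 -m inch '0 0.0007 0.0004 0 0 0 1;0 0 0.0004 0 0 0 1'; python3 g.py
```

```text
time: 14.67
tool_pos: [0.5038, 0.1768, 0.1127]
tool_rot: [-0.003, 0.662, 0.75, -0.003]
contact_force: [3.7, 0.0, -8.8]
gripper_width: 0.203
14.67 [0.5038 0.1768 0.1127] z [-0.0081 -0.001  -1.    ] yawx 97.11 w 0.203 F [ 3.73  0.01 -8.79] M [ 0.19 -0.72  0.  ]
```

```bash
python3 -m inch '0 0.0003 0.0004 0 0 0 1;0 0 0.0004 0 0 0 1'; python3 g.py
```

```text
time: 14.83
tool_pos: [0.5039, 0.1769, 0.1118]
tool_rot: [-0.003, 0.662, 0.75, -0.003]
contact_force: [5.4, 0.7, -2.3]
gripper_width: 0.205
14.83 [0.5039 0.1769 0.1118] z [-8.9e-03 -8.0e-04 -1.0e+00] yawx 97.11 w 0.205 F [ 5.36  0.67 -2.25] M [ 0.29 -0.91 -0.01]
```

It snapped over: the pull is down and z dropped to 0.1118. The arm has a slight lean and a side load, so I'll relieve those before letting go.

```bash
python3 -m inch '0 0.0006 0 -0.005 0 0 1;0 0.0004 0 -0.004 0 0 1;0 0 0 0 0 0 1'; python3 g.py .505 .177 .11 97.1
python3 - <<'E'
from h import *
for n,c in(('scene',(340,200,130,120)),):
    im=grab_frame(n);x,y,w,h=c;cv2.imwrite(f'pics/{n}5.png',cv2.resize(im[y:y+h,x:x+w],None,fx=5,fy=5,interpolation=cv2.INTER_CUBIC))
E
```

```text
time: 15.08
tool_pos: [0.5039, 0.177, 0.1117]
tool_rot: [-0.001, 0.662, 0.75, -0.001]
contact_force: [2.8, 0.7, -4.4]
gripper_width: 0.201
15.08 [0.5039 0.177  0.1117] z [-2.e-03 -1.e-04 -1.e+00] yawx 97.11 w 0.201 F [ 2.82  0.67 -4.45] M [ 0.23 -0.56 -0.07]
shift tool [-0.0001  0.0011  0.0017] turn 0.0002 level turn [-0.002  -0.0001 -0.    ]
```

View pics/scene5.png

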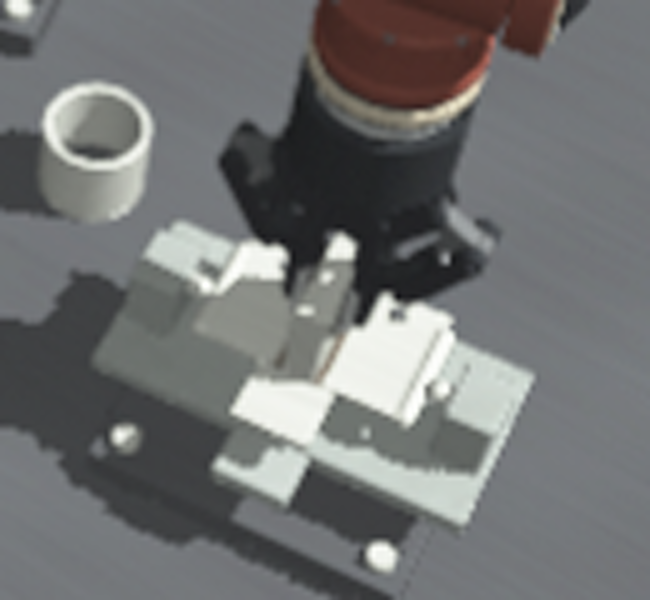

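```bash
python3 -m inch '0 0.0005 0.0004 -0.002 0 0 1;0 0 0.0003 0 0 0 1;0 0 0 0 0 0 1'; python3 g.py .505 .177 .11 97.1
```

```text
time: 15.38
tool_pos: [0.5046, 0.1771, 0.1111]
tool_rot: [0.0, 0.662, 0.75, 0.0]
contact_force: [2.3, -0.0, -5.4]
gripper_width: 0.196
15.38 [0.5046 0.1771 0.1111] z [ 2.e-04  2.e-04 -1.e+00] yawx 97.12 w 0.196 F [ 2.32 -0.01 -5.39] M [ 0.17 -0.42 -0.08]
shift tool [-0.0001  0.0004  0.0011] turn 0.0004 level turn [ 0.0003 -0.0001  0.    ]
```

```bash
python3 -m inch '0 0.0005 0.0004 0 0 0 1;0 0 0.0003 0 0 0 1;0 0 0 0 0 0 1'; python3 g.py .505 .177 .11 97.1
```

```text
time: 15.63
tool_pos: [0.5053, 0.1772, 0.1105]
tool_rot: [0.0, 0.662, 0.75, 0.0]
contact_force: [1.5, 0.2, -7.0]
gripper_width: 0.201
15.63 [0.5053 0.1772 0.1105] z [ 6.e-04  3.e-04 -1.e+00] yawx 97.12 w 0.201 F [ 1.53  0.18 -7.  ] M [ 0.22 -0.44 -0.02]
shift tool [-0.0002 -0.0003  0.0005] turn 0.0004 level turn [ 0.0006 -0.0003 -0.    ]
```

```bash
python3 -m inch '0 0.0003 0.0003 0 0 0 1;0 0 0.0003 0 0 0 1;0 0 0 0 0 0 1'; python3 g.py .505 .177 .11 97.1
```

```text
time: 15.88
tool_pos: [0.5058, 0.1772, 0.1101]
tool_rot: [0.0, 0.662, 0.75, 0.001]
contact_force: [2.3, 1.1, -7.3]
gripper_width: 0.204
15.88 [0.5058 0.1772 0.1101] z [ 1.1e-03  4.0e-04 -1.0e+00] yawx 97.12 w 0.204 F [ 2.3   1.09 -7.28] M [ 0.22 -0.52 -0.05]
shift tool [-0.0001 -0.0008  0.0001] turn 0.0003 level turn [ 0.0012 -0.0002  0.    ]
```

```bash
python3 -m inch '0 0.0003 0.0003 0 0 0 1;0 0 0.0003 0 0 0 1;0 0 0 0 0 0 1'; python3 g.py .505 .177 .11 97.1
```

```text
time: 16.13
tool_pos: [0.5062, 0.1773, 0.1098]
tool_rot: [0.0, 0.662, 0.75, 0.001]
contact_force: [2.6, 0.5, -5.4]
gripper_width: 0.201
16.13 [0.5062 0.1773 0.1098] z [ 1.3e-03  5.0e-04 -1.0e+00] yawx 97.12 w 0.201 F [ 2.56  0.47 -5.43] M [ 0.15 -0.41 -0.01]
shift tool [-0.0001 -0.0012 -0.0002] turn 0.0003 level turn [ 0.0013 -0.0003 -0.    ]
```

It is well past the noses and almost home, with no upward resistance. Now I let go.

```bash
python3 -m inch '0 0 0 0 0 0 0.7;0 0 0 0 0 0 0.7;0 0 0 0 0 0 0.5;0 0 0 0 0 0 0.3;0 0 0 0 0 0 0;0 0 0 0 0 0 0;0 0 0 0 0 0 0;0 0 0 0 0 0 0'; python3 g.py
python3 - <<'E'
from h import *
for n,c in(('scene',(340,200,130,120)),):
    im=grab_frame(n);x,y,w,h=c;cv2.imwrite(f'pics/{n}6.png',cv2.resize(im[y:y+h,x:x+w],None,fx=5,fy=5,interpolation=cv2.INTER_CUBIC))
E
```

```text
time: 16.8
tool_pos: [0.5061, 0.1772, 0.1099]
tool_rot: [0.0, 0.662, 0.75, 0.001]
contact_force: [0.3, -0.5, 0.0]
gripper_width: 0.998
16.8 [0.5061 0.1772 0.1099] z [ 1.2e-03  3.0e-04 -1.0e+00] yawx 97.11 w 0.998 F [ 0.28 -0.48  0.05] M [-0.01 -0.    0.03]
```

View pics/scene6.png

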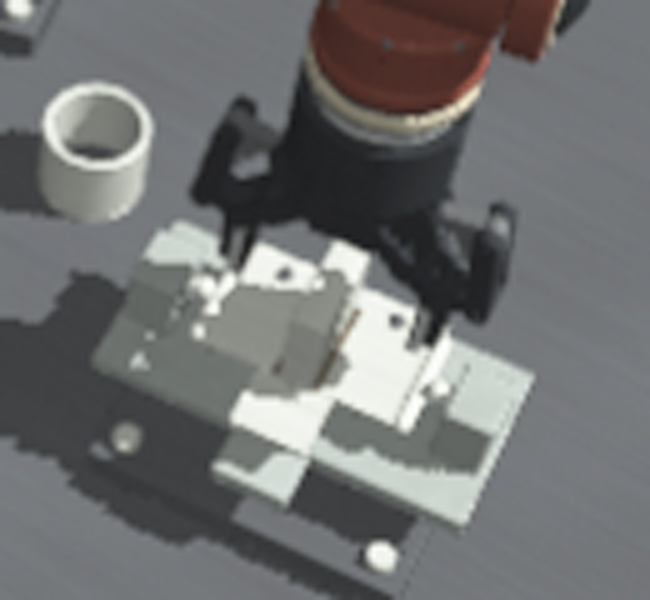

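The plate is released and the force is back to zero. I back straight up, swing clear, then check.

```bash
python3 -m inch '0 0 -0.005 0 0 0 0;0 0 -0.01 0 0 0 0;0 0 -0.02 0 0 0 0;0 0 -0.03 0 0 0 0;0 0 -0.03 0 0 0 0;0 0 -0.03 0 0 0 0;0 0 -0.03 0 0 0 0;0.035 -0.005 0 0 0 0 0;0.035 -0.005 0 0 0 0 0;0.035 -0.005 0 0 0 0 0'
python3 -m inch '0.035 -0.01 0 0 0 0 0;0.035 -0.01 0 0 0 0 0;0.035 -0.01 0 0 0 0 0;0.035 -0.01 0 0 0 0 0;0.035 -0.01 0 0 0 0 0;0.035 -0.01 0 0 0 0 0;0.035 -0.01 0 0 0 0 0;0.03 -0.01 0 0 0 0 0;0 0 0 0 0 0 0;0 0 0 0 0 0 0'
python3 - <<'E'
from h import *
for n,c in(('top',(185,215,100,80)),('scene',(340,220,110,100))):
    im=grab_frame(n);cv2.imwrite(f'pics/{n}7f.png',im);x,y,w,h=c;k=7 if n=='top' else 6;cv2.imwrite(f'pics/{n}7.png',cv2.resize(im[y:y+h,x:x+w],None,fx=k,fy=k,interpolation=cv2.INTER_CUBIC))
E
```

```text
time: 17.68
tool_pos: [0.4784, 0.2805, 0.2674]
tool_rot: [0.001, 0.663, 0.749, 0.002]
contact_force: [2.1, -0.2, 0.2]
gripper_width: 0.999
time: 18.52
tool_pos: [0.3636, 0.5438, 0.2655]
tool_rot: [0.0, 0.661, 0.751, 0.001]
contact_force: [0.5, -1.2, 0.1]
gripper_width: 0.998
```

View pics/scene7.png

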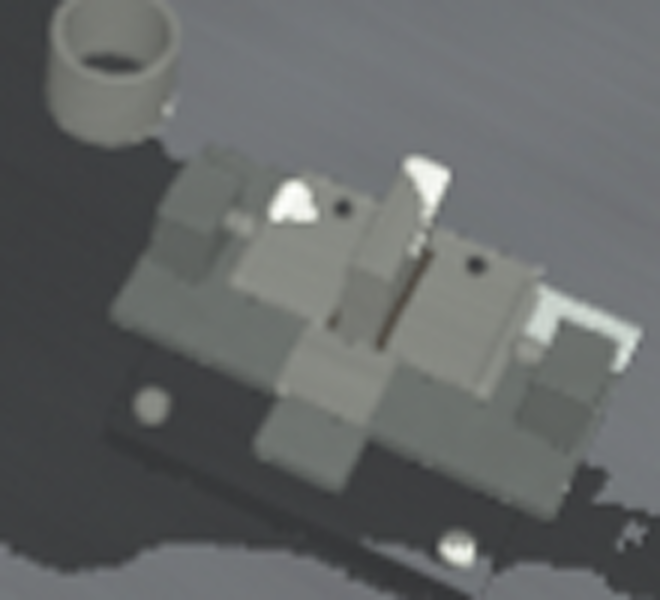

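View pics/top7.png

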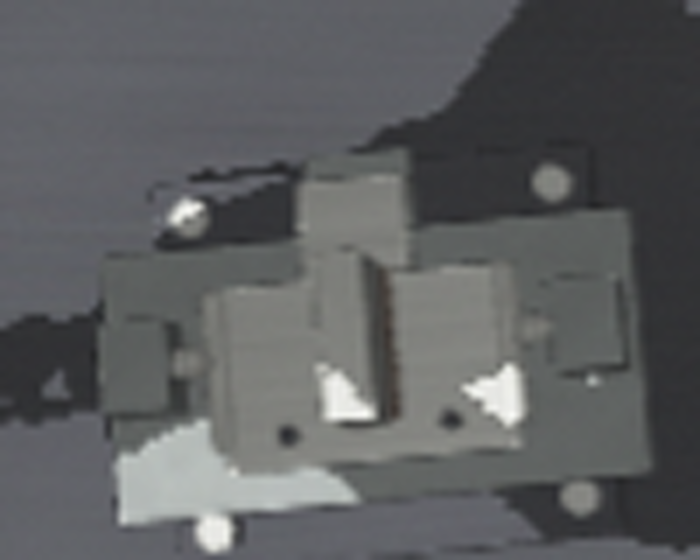

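View pics/scene7f.png

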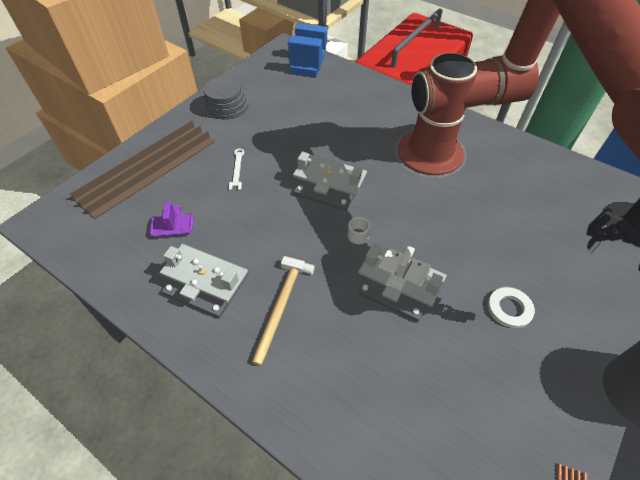

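Run:
```python
from h import *
t=lambda u,v:(185+(u+.5)/7-.5,215+(v+.5)/7-.5); s=lambda u,v:(340+(u+.5)/6-.5,220+(v+.5)/6-.5)
Q=[]
for n,a,b in(('tongueR',(408,174),(275,390)),('tongueL',(299,185),(357,425)),('holeR',(451,418),(343,207)),('holeL',(289,434),(476,264)),('noseR',(538,329),(240,222)),('noseL',(186,362),(528,348))):
    x,e=tri({'top':t(*a),'scene':s(*b)});print(n,x.round(4),np.round(e[0],4));Q.append(x)
Q=np.array(Q);tip=Q[:2].mean(0);c=(Q[4]+Q[5])/2;v=tip-c;print('tip-nosemid',np.hypot(*v[:2]),np.degrees(np.arctan2(v[1],v[0])))
w=Q[2:4].mean(0);print('tilt fore-aft mm',(tip-w)[2]*1e3,'side',(Q[1]-Q[0])[2]*1e3,(Q[3]-Q[2])[2]*1e3)
```

```text
tongueR [0.5699 0.1636 0.0803] 0.0008
tongueL [0.5653 0.2013 0.0837] 0.0014
holeR [0.4807 0.1425 0.0891] 0.0002
holeL [0.4731 0.2016 0.0891] 0.0001
noseR [0.5138 0.1119 0.0904] 0.0001
noseL [0.4983 0.2396 0.0919] 0.0007
tip-nosemid 0.06193517245828088 6.2306781368165565
tilt fore-aft mm -7.153936910092459 side 3.4220236043549788 0.060218288928798325
```

Tongue height disagrees with the hole height. I may have picked the underside edge of the tongue's front face, so I'll check in brightened enlargements.

Run:
```python
import cv2,numpy as np
im=cv2.imread('pics/scene7f.png')[262:305,378:428]
im=np.clip((im.astype(float)-40)*2.2,0,255).astype(np.uint8)
cv2.imwrite('pics/s8.png',cv2.resize(im,None,fx=14,fy=14,interpolation=cv2.INTER_LANCZOS4))
im=cv2.imread('pics/top7f.png')[230:285,195:285]
im=np.clip((im.astype(float)-40)*2.2,0,255).astype(np.uint8)
cv2.imwrite('pics/t8.png',cv2.resize(im,None,fx=8,fy=8,interpolation=cv2.INTER_LANCZOS4))
```

```text
(no output)
```

View pics/s8.png

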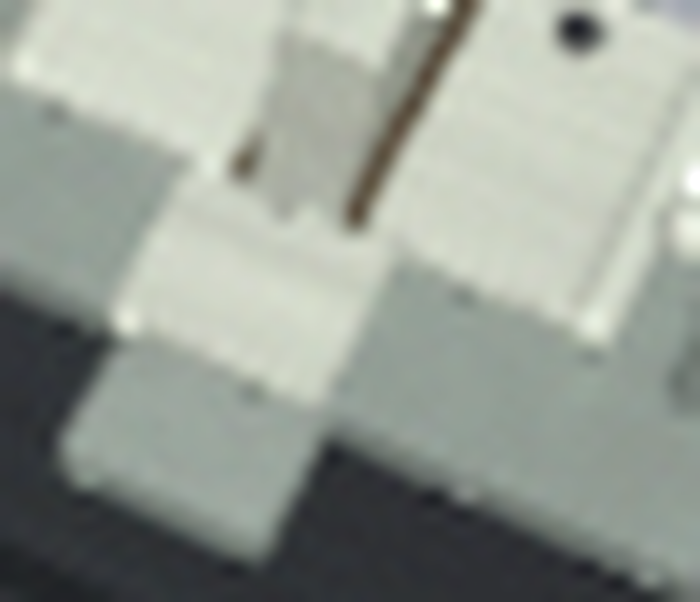

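View pics/t8.png

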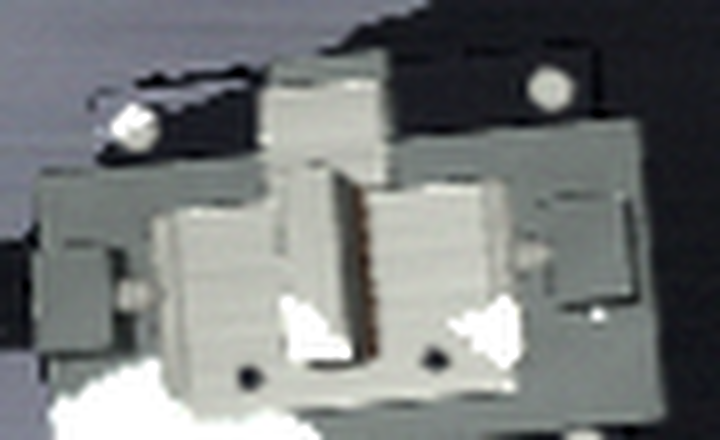

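Run:
```python
from h import *
s=lambda u,v:np.array([378+(u+.5)/14-.5,262+(v+.5)/14-.5]); t=lambda u,v:np.array([195+(u+.5)/8-.5,230+(v+.5)/8-.5])
s6=lambda u,v:np.array([340+(u+.5)/6-.5,220+(v+.5)/6-.5])
print('seen scene: tongR',s(120,328).round(1),'tongL',s(322,408).round(1),'barLfront',s(600,340).round(1),'lugtopback L/R',s6(450,172),s6(408,155))
print('seen top: tongR',t(386,78).round(1),'tongL',t(262,88).round(1),'rear R,L',t(515,390).round(1))
a=np.radians(7.05);c=np.array([.5055,.177])
def W(p,zo,pit=0):
    p=R.from_euler('y',pit).apply(np.array(p,float)); q=R.from_euler('z',a).apply(p); return q+np.r_[c,zo]
for zo in(.079,.081,.083,.086):
  print(zo,*[(n,*[proj(cm,W(p,zo)).round(1)[0] for cm in('scene','top')]) for n,p in (('tR0',(.062,-.02,0)),('tR6',(.062,-.02,.006)),('tL0',(.062,.02,0)),('tL6',(.062,.02,.006)),('lugbL',(-.03,.009,.061)),('lugbR',(-.03,-.009,.061)),('lugfL',(.03,.009,.061)),('lugfR',(.03,-.009,.061)),('rearR',(-.042,-.054,.006)),('rearL',(-.042,.054,.006)))],sep='\n')
```

```text
seen scene: tongR [386.1 285. ] tongL [400.5 290.7] barLfront [420.4 285.8] lugtopback L/R [414.58333333 248.25      ] [407.58333333 245.41666667]
seen top: tongR [242.8 239.3] tongL [227.3 240.6] rear R,L [258.9 278.3]
0.079
('tR0', array([385.5, 284.9]), array([242.2, 239.8]))
('tR6', array([385.8, 283.7]), array([241.9, 239.5]))
('tL0', array([400.7, 291.9]), array([226.8, 241.2]))
('tL6', array([401. , 290.7]), array([226.5, 241. ]))
('lugbL', array([415.3, 248.4]), array([230.7, 275.2]))
('lugbR', array([408.4, 245.4]), array([238. , 274.5]))
('lugfL', array([405.5, 266.5]), array([228.7, 251. ]))
('lugfR', array([398.5, 263.4]), array([235.9, 250.3]))
('rearR', array([390.5, 247.8]), array([258.6, 278.6]))
('rearL', array([430.2, 264.9]), array([216.7, 282.6]))
0.081
('tR0', array([385.6, 284.5]), array([242.1, 239.7]))
('tR6', array([385.9, 283.2]), array([241.8, 239.4]))
('tL0', array([400.8, 291.5]), array([226.7, 241.2]))
('tL6', array([401.2, 290.2]), array([226.4, 240.9]))
('lugbL', array([415.5, 247.9]), array([230.6, 275.2]))
('lugbR', array([408.5, 244.9]), array([237.
[... 651 characters left out ...]
62.4]), array([235.7, 250.2]))
('rearR', array([390.7, 246.9]), array([258.4, 278.5]))
('rearL', array([430.5, 264.1]), array([216.4, 282.5]))
0.086
('tR0', array([385.9, 283.4]), array([241.9, 239.5]))
('tR6', array([386.2, 282.2]), array([241.6, 239.2]))
('tL0', array([401.1, 290.4]), array([226.4, 241. ]))
('tL6', array([401.5, 289.2]), array([226.1, 240.7]))
('lugbL', array([415.8, 246.7]), array([230.3, 275.1]))
('lugbR', array([408.8, 243.7]), array([237.6, 274.4]))
('lugfL', array([406. , 264.8]), array([228.3, 250.8]))
('lugfR', array([398.9, 261.7]), array([235.6, 250.1]))
('rearR', array([390.8, 246.2]), array([258.3, 278.5]))
('rearL', array([430.8, 263.4]), array([216.2, 282.5]))
```

The seen corners match the level, home pose to about 1 px in both views, for h of 0–2 mm. That agrees with the felt contact height. The arm is clear, and the pictures show the other things unmoved.

```bash
python3 -c "
from plant import *
print(state()['time'],job_done())"
```

```text
the job is handed in; nothing more can be done
18.6167 None
```

I picked up the plate by its lug, set it on the far-left stand with its tongue over the stand's tongue, and handed the job in at 18.6 s. From the camera pictures I judge it fully home, but I could not read the nose, pin or head joints to confirm that.

- **Pressing down:** The bars met the noses at a TCP height of about 0.1235 m, which puts h at about 2 mm. The highest hand push I read was about 14 N, or about 22 N on the head with the plate's weight. The plate then snapped past the noses, and I followed it to about 13.5 mm below first contact before letting go.
- **Last checks:** After release the tool force was about 0. With the arm clear, the tongue, lug and rear corners that I picked lay within about 1–1.5 px of the level home pose in both views.
- **A check that disagreed:** Locating points across the two views put the tongue end 5–9 mm lower than the holes. I put this down to picking the lower edge of the tongue's front face, which matches the predicted position, but the brightened pictures could not separate the two edges. Levelness rests on the corner match.
- **Other things on the bench:** They look unmoved in the last full scene picture. I compared it with the first one only by eye.

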